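# Spot two marks on a peghead under the drill stand

### The job

Slide the cross table by its red grip until the white centre of the red paper target is right under the brass point, then pull the black-balled feed lever down to its stop so that the point touches down inside that white centre, and let the lever come back up. Then step the table across and do the same at the blue target. Bring the point down nowhere else on the wood, leave the table standing with the blue target under the point and the lever up, and do not disturb the tools lying about.

Things in the scene. Friction and masses are not known exactly. Their poses are not given: they have to be found in the camera images.
- drill_stand: Green drill stand fixed to the bench: base 300 x 400 x 22 mm. Origin on the bench straight below the brass point; x points away from the operator's side (roughly away from the robot), y to the column, 195 mm off, from which the overarm comes; z up. Head over the origin: 72 (x) x 100 mm (y), underside 206 mm above the bench; motor on it up to 410 mm.
- point (a point): Tip of the brass centring point in the chuck. Lever up, it hangs 16 mm over the wood; it moves only straight up and down.
- red_mark (a point): Centre of the red paper target on the maple peghead blank: a flat red disc of 14 mm with a white centre of 6 mm, 94 mm above the bench. The blank (150 x 70 x 18 mm) is strapped to the carriage and goes along with it.
- blue_mark (a point): Centre of the blue paper target on the same blank: a flat blue disc of 14 mm with a white centre of 6 mm, 94 mm above the bench.
- grip (a point): Middle of the red grip on the carriage's front edge: a round bar of 26 mm diameter, 48 mm long, its middle 112 mm above the bench, its axis leaning 35 degrees towards the operator's side (drill_stand -x). Rigid with the carriage; point axes as drill_stand. The carriage plate's front edge is 25 mm behind it (+x), its top 76 mm above the bench.
- saddle (a joint): Lower slide: carriage shift along drill_stand x, m, positive away from the operator's side, -0.034 to 0.034. 0: the middle of the carriage under the point. Moves freely with about 2 N of drag and stays where it is left.
- carriage (a joint): Upper slide: carriage shift along drill_stand y, m, positive towards the column, -0.055 to 0.055. About 2 N of drag, stays where it is left.
- lever_ball (a point): Centre of the black ball (28 mm diameter) at the end of the feed lever, 120 mm from its hub. The lever swings in a drill_stand x-z plane 128 mm to the -y side of the point and reaches from the hub towards the operator's side. Lever up, the ball is 322 mm above the bench; at the stop 221 mm. It can be pulled, or pressed down from above.
- lever_hub (a point): Point on the lever's turning axis in the ball's plane, 245 mm above the bench; the axis runs along drill_stand y.
- lever (a joint): Feed lever angle, rad: 0 up (40 degrees above level), 0.9 down at its stop (12 degrees below level); the point goes down 18 mm per rad and touches the wood at the stop. A spring returns it when let go; it takes about 2 to 5 N at the ball.
- chuck_key: Steel T-handled chuck key, 85 mm long, 60 mm handle, lying on the front right corner of the stand's base plate; to be left alone.
- wax_tin: Round dark wax tin, 76 mm diameter, 34 mm high, right of the stand; to be left alone. Origin: centre of its underside.
- chisel: Chisel, 240 mm long, 18 mm blade, lying along the right side of the stand; to be left alone. Origin under the ferrule, blade to its +x, handle to -x.
- gouge: Gouge, 260 mm long, lying farther right; to be left alone. Origin under the ferrule, blade to its +x, handle to -x.
- block_plane: Small steel and wood block plane, 160 x 50 x 45 mm; to be left alone.
- try_square: Try square, 100 mm wooden stock, 150 mm steel blade; to be left alone.
- glue: White glue bottle with orange cap, 52 mm diameter, 130 mm high; to be left alone.
- offcut: Maple offcut, 90 x 45 x 25 mm; to be left alone.
- shield_edge (a point): Middle of the lower edge of the clear eye shield: 80 mm in front of the point (drill_stand -x), 226 mm above the bench, 110 mm wide; it slopes up to the head, 268 mm high at 47 mm in front. A hand straight down on the red grip would hit it; one leaning back 30 to 45 degrees towards the operator's side passes under.

How it is judged:
By the outcome, as a careful person would: the job done as asked, in the order asked, and still so for the second after the job is handed in, with the robot touching nothing.
It also fails if it takes over 72 s, if anything falls off the work surface, if the arm or the gripper's body presses on something with over 40 N, if the wrist force passes 120 N, or if a joint passes its speed limit or range.

### The arm

A 6-joint arm with a two-finger parallel gripper is mounted at the origin on the work surface. World frame = base frame: x ahead of the robot, y to its left, z up, the work surface at z = 0. Lengths are in m, angles in rad, forces in N, time in s.
With the tool pointing down it reaches from about 0.275 to 0.85 m from the base axis. Payload 5.2 kg.
Tool frame: the origin (TCP) lies on the centre line of the jaws, within the pads' length; the fingertips stand 14 mm ahead of it and the grasp point (between the pads) lies 5 mm behind it (env.tcp_to_tips is the z of the fingertips in the tool frame, in m); z points along the fingers, x is the direction in which the jaws open and shut, and the axes are right-handed (so a half turn about z gives the same grasp; the last joint's range is limited). The gripper opens to 85 mm and grips with 20 to 120 N. Pads are 22 mm wide; open, the fingers measure 114 mm over their backs; the gripper's body (76 mm by 85 mm) begins 54 mm behind the grasp point. The pads swing forward as they close: fully open they stand 13 mm farther back than shut.
Start: joints at [0.915, 0.259, 1.535, -0, 1.348, -0.203], TCP at [0.241, 0.495, 0.245] pointing down, gripper open.
Joint ranges: [-3.14, 3.14], [-0.91, 2.08], [0.19, 2.58], [-1.22, 4.36], [0.22, 2.71], [-3.12, 3.12]. Speed limits (rad/s): [2.57, 2.57, 3.14, 3.14, 3.14, 3.14].

### API

Orientations are given as a unit quaternion [w, x, y, z].
In Python, from workcell import env, jaws, inverse_kinematics, readout, viewer, workorder, finder gives the robot as it stands. Calls block until the motion is done:
- env.movep(position, orientation): joint-space move of the TCP to a pose.
- env.movel(position, frame=None, v=0.15, max_force=None): straight line of the TCP; frame=None keeps the orientation; v is the mean speed in m/s. With max_force (N) it stops when the force on the tool has changed by that much, and returns True; else False.
- env.movej(angles): joint-space move.
- jaws.open_jaws() and jaws.grab(strength=None): open the fingers fully, or close them until they stop; strength is the grip in N (None keeps the last).
- env.hold(seconds).
- inverse_kinematics(position, orientation): joint angles nearest the present ones, or None.
- readout.state(): the state.
- viewer.grab_frame(name): name is "side" or "top" or "wrist"; returns a dict with "pixels" (384x512x3 uint8, red, green, blue), "z_map" (384x512 float32, m along the optical axis (not along the pixel's ray), 0 where there is no reading), "fx", "fy", "cx", "cy" (pixels), "R" (3x3) and "t" (3): a world point X has camera coordinates R X + t; the wrist camera has in their place "mount" (4x4, takes a point from camera to tool coordinates, whose origin is the TCP and whose axes are the tool frame's). Camera axes: x right, y down, z forward; pixel columns grow to the right and rows downward; lengths in m; the calibration is good to about 2 mm. The wrist camera is an equidistant fisheye: a pixel r from the principal point sees the ray r / f radians off the axis. A picture is of the moment at which its call begins: read the wrist's pose just before it.
A pose or a line that the arm cannot do raises env.IKError and nothing moves.
- workorder.hand_in(): hands the job in, once; it reports no verdict.
Trained networks look in a picture, given as the dict that the camera call returned (one of the last four; its "shot" number tells which), for a name from the list of things; names that differ only in an ending like _2 or _b are one class to them, and where a whole thing is asked for, a point or a joint stands for the part that bears it (a point fixed in the world has none). Each returns a list of dicts, best first, with "conf" (0 to 1); they miss things now and then, are a little off and sometimes report something else, mostly with a low value. They report only what shows in the picture. A call takes as long as a camera call.
- finder.silhouettes(picture, thing): "pixels" (384x512 bool, what is visible of it) and "extent" ([left, top, right, bottom] in pixels, round what is visible of it).
The state is a dict: "time_s": time; "joints": joint angles; "joint_velocities": joint speeds; "joint_efforts": joint torques, N m; "ee_pos": TCP position; "ee_rot": TCP orientation; "ft_force": force on the tool from outside, world axes, zero at the start; "torque": the same for the moment, N m; "gripper_width": opening from 0.0 (shut) to 1.0 (fully open).
Only numpy, scipy, OpenCV 4.12 (cv2) and the standard library are available. Lean on these libraries where they do the work, as an engineer would, in place of code of your own. Each camera call takes 0.05 s, during which the arm holds its last target. There are 200 camera calls.

## Working session

There is one attempt and no reset: what is moved stays moved. The work goes in short steps, each a Python script; the robot and the scene stay as the last script left them, time stands still between calls to the robot, and variables do not carry over. Pictures are saved under pics/ and viewed, about 8 in all and at most 12, crops included, and the job is handed in when it is done.

```bash
ls; mkdir -p pics; python3 - <<'E'
from workcell import env, viewer, readout
import cv2, numpy as np
ims=[]
for n in("side","top"):
    f=viewer.grab_frame(n); np.savez(f"pics/{n}0.npz",**{k:v for k,v in f.items()})
    cv2.imwrite(f"pics/{n}0.png",cv2.resize(f["pixels"][:,:,::-1],(800,600)))
    print(n,f["fx"],f["cx"],f["cy"],-f["R"].T@f["t"],f["R"].round(3).tolist())
s=readout.state();print(s)
E
```

```text
pics
side 403.7832175185607 249.5356860684964 195.16720823654512 [0.87471393 0.09999711 1.27354067] [[-0.304, 0.953, -0.001], [0.896, 0.285, -0.341], [-0.325, -0.105, -0.94]]
top 448.65096542199177 252.65715778886448 192.61199557423475 [ 0.2528499  -0.02467415  1.69528646] [[-0.009, -1.0, 0.002], [-0.986, 0.008, -0.169], [0.169, -0.004, -0.986]]
{'time_s': 0.1, 'joints': array([ 9.15165465e-01,  2.59261344e-01,  1.53595614e+00, -1.52076329e-05,
        1.34802396e+00, -2.02821370e-01]), 'joint_velocities': array([-0.00125988, -0.00124199, -0.00478478, -0.00048262, -0.00041868,
        0.00034724]), 'joint_efforts': array([ 3.21841202e-03, -4.46968818e+01, -2.91250885e+01, -4.82468240e-04,
        6.17261379e-03,  2.98302507e-05]), 'ee_pos': array([0.24033469, 0.4942095 , 0.24456957]), 'ee_rot': array([ 2.94406875e-04,  8.47788182e-01,  5.30334346e-01, -7.70069731e-04]), 'ft_force': array([ 0.00259391,  0.6148388 , -0.12725256]), 'torque': array([-0.0522799 ,  0.01136934,  0.0839541 ]), 'gripper_width': 0.999785982485433}
```

View pics/side0.png

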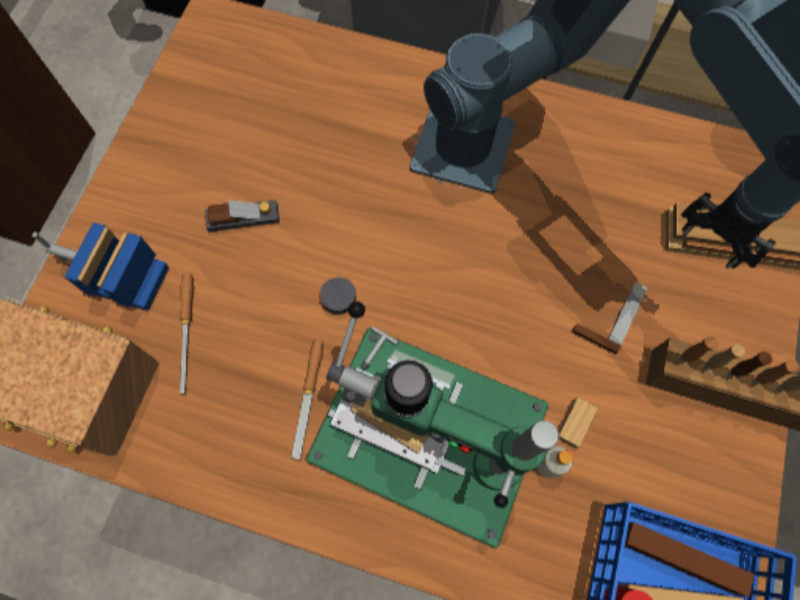

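View pics/top0.png

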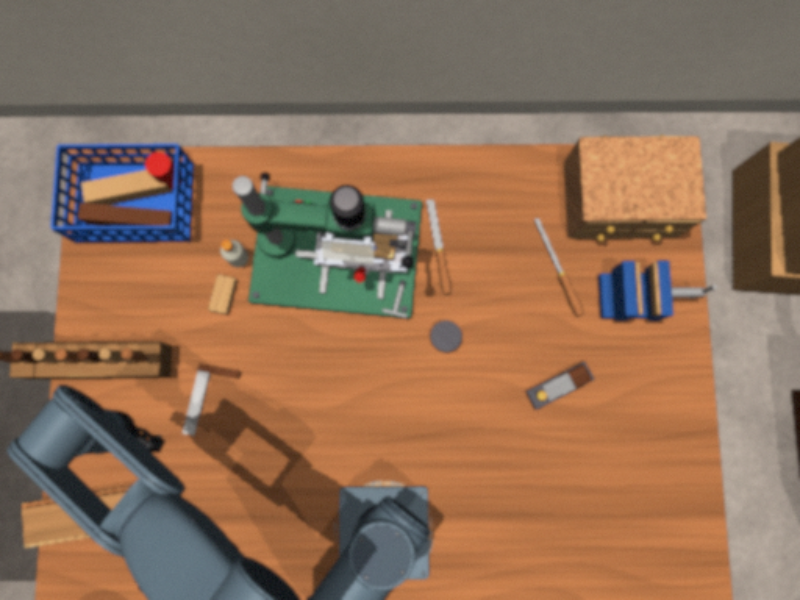

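The side view shows the stand with base corners at about (372,328), (548,403), (497,545) and (310,462), the ball at (356,310), and the motor at (408,388). In the top view the grip is at (360,275), the chuck key at (398,298), the tin at (445,336) and the ball at (408,262).

```bash
cat > h.py <<'E'
import numpy as np, cv2
from workcell import env, jaws, inverse_kinematics, readout, viewer, workorder, finder
from scipy.spatial.transform import Rotation as Ro
def cloud(f):
    v,u=np.mgrid[:384,:512]; z=f["z_map"]
    c=np.stack([(u-f["cx"])/f["fx"]*z,(v-f["cy"])/f["fy"]*z,z],-1)
    return (c-f["t"])@f["R"]
def toolpose(s):
    w,x,y,z=s["ee_rot"]; return Ro.from_quat([x,y,z,w]).as_matrix(), np.array(s["ee_pos"])
def ray(f,px,s):   # wrist ray: origin, dir in world
    d=np.array([(px[0]-f["cx"])/f["fx"],(px[1]-f["cy"])/f["fy"]]); th=np.linalg.norm(d)
    c=np.array([*(d/max(th,1e-9)*np.sin(th)),np.cos(th)])
    R,p=toolpose(s); M=f["mount"]
    return R@M[:3,3]+p, R@M[:3,:3]@c
def wproj(f,X,s):
    R,p=toolpose(s); M=f["mount"]
    c=M[:3,:3].T@(R.T@(np.array(X)-p)-M[:3,3]); th=np.arctan2(np.hypot(c[0],c[1]),c[2]); a=np.arctan2(c[1],c[0])
    return np.array([f["cx"]+f["fx"]*th*np.cos(a), f["cy"]+f["fy"]*th*np.sin(a)])
E
python3 - <<'E'
from h import *
P=[]
for n in("side","top"):
    f=viewer.grab_frame(n); W=cloud(f); im=f["pixels"].astype(int)
    g=(im[...,1]>im[...,0]*1.3)&(im[...,1]>im[...,2]*1.1)&(abs(W[...,2]-.022)<.009)&(f["z_map"]>0)
    p=W[g][:,:2]; print(n,len(p),cv2.minAreaRect((p*1000).astype(np.float32)),cv2.boxPoints(cv2.minAreaRect((p*1000).astype(np.float32))).round().tolist())
    for t in("lever_ball","grip","lever_hub","chuck_key","wax_tin"):
        for r in finder.silhouettes(f,t)[:2]:
            m=r["pixels"]; q=W[m&(f["z_map"]>0)]
            if len(q): print(n,t,round(r["conf"],2),r["extent"],m.sum(),np.median(q,0).round(3),q.min(0).round(3),q.max(0).round(3))
    # motor cap
    m=(W[...,2]>.395)&(W[...,2]<.42)&(W[...,0]>.45)&(W[...,0]<.9)&(abs(W[...,1])<.4)
    q=W[m]; print("motor",len(q),q.mean(0).round(3),q.min(0).round(3),q.max(0).round(3)) if len(q) else 0
E
```

```text
side 6034 ((669.2452392578125, 112.38536071777344), (398.47283935546875, 298.4416809082031), 84.03339385986328) [[500.0, -70.0], [797.0, -101.0], [838.0, 295.0], [542.0, 326.0]]
side lever_ball 0.54 [209.6, 194.7, 232.9, 243.4] 284 [ 0.62  -0.06   0.282] [ 0.488 -0.114 -0.006] [ 0.676 -0.043  0.338]
side grip 0.97 [212.2, 247.5, 284.0, 301.3] 1536 [0.707 0.029 0.077] [ 0.646 -0.077  0.016] [0.744 0.148 0.292]
side lever_hub 0.71 [212.5, 194.3, 233.5, 244.2] 263 [ 0.625 -0.06   0.281] [ 0.561 -0.076  0.247] [ 0.676 -0.043  0.338]
side lever_hub 0.6 [209.2, 247.6, 282.6, 300.8] 1451 [0.707 0.028 0.077] [ 0.652 -0.079  0.016] [0.744 0.143 0.233]
side chuck_key 0.57 [229.8, 210.1, 252.0, 240.1] 127 [ 0.535 -0.038  0.033] [ 0.504 -0.056  0.019] [ 0.593 -0.003  0.039]
side wax_tin 0.7 [204.6, 177.2, 227.4, 201.7] 427 [ 0.458 -0.152  0.032] [ 0.413 -0.198 -0.008] [ 0.493 -0.114  0.041]
motor 672 [0.679 0.076 0.404] [0.642 0.03  0.395] [0.713 0.266 0.42 ]
top 3264 ((666.809814453125, 113.40850830078125), (393.8933410644531, 294.73187255859375), 83.8862075805664) [[499.0, -67.0], [792.0, -98.0], [834.0, 294.0], [541.0, 325.0]]
top lever_ball 0.73 [258.2, 139.1, 267.0, 170.2] 178 [ 0.627 -0.06   0.277] [ 0.554 -0.077  0.008] [ 0.739 -0.044  0.342]
top grip 0.59 [204.4, 148.2, 263.0, 183.4] 680 [0.631 0.003 0.088] [ 0.565 -0.056  0.025] [0.691 0.148 0.325]
top lever_hub 0.53 [253.6, 141.5, 265.2, 170.7] 141 [ 0.606 -0.059  0.297] [ 0.554 -0.073  0.242] [ 0.675 -0.044  0.342]
top lever_hub 0.45 [344.0, 142.8, 374.6, 200.6] 279 [ 0.587 -0.444  0.02 ] [ 0.503 -0.484 -0.004] [ 0.731 -0.386  0.037]
top wax_tin 0.73 [276.6, 206.0, 293.2, 222.9] 315 [ 0.452 -0.151  0.034] [ 0.417 -0.192 -0.002] [ 0.49  -0.117  0.05 ]
motor 379 [0.671 0.082 0.405] [0.639 0.031 0.395] [0.705 0.268 0.42 ]
```

```bash
python3 - <<'E'
from h import *
from scipy.optimize import least_squares
a=np.deg2rad(-5.95); R=np.array([[np.cos(a),-np.sin(a)],[np.sin(a),np.cos(a)]])
c0=np.array([.668,.113])
for n in("side","top"):
    f=viewer.grab_frame(n); W=cloud(f); im=f["pixels"].astype(int); ok=f["z_map"]>0
    L=(W[...,:2]-c0)@R
    near=ok&(abs(L[...,0])<.28)&(abs(L[...,1])<.26)
    for nm,m in (("motor",near&(W[...,2]>.37)&(L[...,1]<.1)),):
        q=W[m]; print(n,nm,len(q),((q.min(0)+q.max(0))/2).round(4),q[:,2].max())
        (cx,cy),r=cv2.minEnclosingCircle((q[q[:,2]>.395][:,:2]*1000).astype(np.float32)); print(cx,cy,r, (np.array([cx,cy])/1000-c0)@R)
    m=near&(W[...,2]>.29)&(W[...,2]<.35)&(L[...,0]<-.05)&(im.max(-1)<70)
    q=W[m]
    if len(q)>8:
        s=least_squares(lambda p:np.linalg.norm(q-p,axis=1)-.014,q.mean(0)-[0,0,.008],loss="soft_l1",f_scale=.002).x
        print(n,"ball",len(q),s.round(4),((s[:2]-c0)@R).round(4))
    r=near&(im[...,0]>110)&(im[...,0]>2.2*im[...,1])&(im[...,0]>2.2*im[...,2])
    b=near&(im[...,2]>80)&(im[...,2]>1.4*im[...,0])&(im[...,2]>1.25*im[...,1])
    for nm,m in(("red",r),("blue",b)):
        k,l,st,ce=cv2.connectedComponentsWithStats(m.astype(np.uint8))
        for i in range(1,k):
            if st[i,4]>=3:
                q=W[l==i]; print(n,nm,st[i,4],ce[i].round(1),q.mean(0).round(4),((q.mean(0)[:2]-c0)@R).round(4),q.min(0).round(3),q.max(0).round(3))
E
```

```text
side motor 754 [0.6748 0.0623 0.3915] 0.41302849112077517
674.7208251953125 62.28976058959961 32.70427703857422 [ 0.01194127 -0.04974037]
side ball 87 [ 0.5697 -0.0553  0.3212] [-0.0803 -0.1776]
side red 13 [297.2 287.1] [0.718  0.1729 0.2574] [0.0435 0.0647] [0.716 0.167 0.254] [0.721 0.178 0.262]
top motor 423 [0.672  0.0625 0.3942] 0.41780052018786923
672.0856323242188 63.67622375488281 33.321529388427734 [ 0.00917655 -0.04863454]
top ball 44 [ 0.5676 -0.0553  0.3234] [-0.0824 -0.1778]
top red 37 [229.8 176.3] [0.5796 0.05   0.1328] [-0.0814 -0.0718] [0.57  0.039 0.124] [0.589 0.06  0.142]
```

```bash
cat >> h.py <<'E'
A=np.deg2rad(-5.95); S=np.array([[np.cos(A),-np.sin(A),0],[np.sin(A),np.cos(A),0],[0,0,1]]); O=np.array([.6735,.0625,0])
def w(p): return O+S@np.array(p,float)      # stand -> world
def st(p): return S.T@(np.array(p)-O)
def quat(th,flip=1,yaw=0):                  # tool tilted th deg: fingers forward (+x) and down
    s,c=np.sin(np.deg2rad(th)),np.cos(np.deg2rad(th))
    z=np.array([s,0,-c]); x=np.array([0,flip,0.]); M=np.stack([x,np.cross(z,x),z],1)
    q=Ro.from_matrix(S@Ro.from_euler("z",yaw,degrees=True).as_matrix()@M).as_quat(); return np.array([q[3],*q[:3]])
E
python3 - <<'E'
from h import *
f=viewer.grab_frame("wrist"); print(f["mount"].round(3),f["fx"],f["cx"],f["cy"],env.tcp_to_tips)
for fl in(1,-1):
  for th in (35,40,45):
    for p in ([-.16,-.022,.24],[-.078,-.022,.112]):
        j=inverse_kinematics(w(p),quat(th,fl)); print(fl,th,p,None if j is None else np.round(j,2))
E
```

```text
[[ 1.     0.    -0.    -0.   ]
 [-0.     0.957  0.289 -0.073]
 [ 0.    -0.289  0.957 -0.127]
 [ 0.     0.     0.     1.   ]] 297.3186396354542 258.17114732151606 189.79778248769313 0.014
1 35 [-0.16, -0.022, 0.24] [-0.11 -0.1   2.11  0.    0.52 -1.58]
1 35 [-0.078, -0.022, 0.112] None
1 40 [-0.16, -0.022, 0.24] [-0.11 -0.12  2.18  0.    0.39 -1.58]
1 40 [-0.078, -0.022, 0.112] None
1 45 [-0.16, -0.022, 0.24] [-0.11 -0.13  2.25  0.01  0.25 -1.58]
1 45 [-0.078, -0.022, 0.112] None
-1 35 [-0.16, -0.022, 0.24] [-0.11 -0.1   2.11  0.    0.52  1.57]
-1 35 [-0.078, -0.022, 0.112] None
-1 40 [-0.16, -0.022, 0.24] [-0.11 -0.12  2.18  0.    0.39  1.56]
-1 40 [-0.078, -0.022, 0.112] None
-1 45 [-0.16, -0.022, 0.24] [-0.11 -0.13  2.25  0.01  0.25  1.56]
-1 45 [-0.078, -0.022, 0.112] None
```

```bash
python3 - <<'E'
from h import *
for th in (15,20,25,28,30,33,35):
    print(th,[(x,z,None if j is None else np.round(j[[1,2,4]],2).tolist()) for x in(-.11,-.078,-.044) for z in(.112,.125) for j in [inverse_kinematics(w([x,-.022,z]),quat(th))]])
E
```

```text
15 [(-0.11, 0.112, [0.29, 1.9, 0.7]), (-0.11, 0.125, [0.27, 1.88, 0.73]), (-0.078, 0.112, [0.33, 1.82, 0.72]), (-0.078, 0.125, [0.32, 1.81, 0.75]), (-0.044, 0.112, [0.39, 1.74, 0.75]), (-0.044, 0.125, [0.37, 1.73, 0.78])]
20 [(-0.11, 0.112, [0.26, 1.97, 0.57]), (-0.11, 0.125, [0.24, 1.95, 0.6]), (-0.078, 0.112, [0.3, 1.9, 0.59]), (-0.078, 0.125, [0.29, 1.88, 0.62]), (-0.044, 0.112, [0.36, 1.82, 0.62]), (-0.044, 0.125, [0.34, 1.8, 0.65])]
25 [(-0.11, 0.112, [0.23, 2.04, 0.43]), (-0.11, 0.125, [0.21, 2.03, 0.47]), (-0.078, 0.112, [0.28, 1.97, 0.45]), (-0.078, 0.125, [0.26, 1.96, 0.49]), (-0.044, 0.112, [0.33, 1.89, 0.48]), (-0.044, 0.125, [0.31, 1.88, 0.51])]
28 [(-0.11, 0.112, [0.22, 2.08, 0.35]), (-0.11, 0.125, [0.2, 2.07, 0.38]), (-0.078, 0.112, [0.27, 2.01, 0.37]), (-0.078, 0.125, [0.25, 2.0, 0.4]), (-0.044, 0.112, [0.32, 1.94, 0.4]), (-0.044, 0.125, [0.3, 1.92, 0.43])]
30 [(-0.11, 0.112, [0.22, 2.11, 0.29]), (-0.11, 0.125, [0.19, 2.1, 0.33]), (-0.078, 0.112, [0.27, 2.04, 0.31]), (-0.078, 0.125, [0.24, 2.03, 0.35]), (-0.044, 0.112, [0.31, 1.97, 0.34]), (-0.044, 0.125, [0.29, 1.95, 0.37])]
33 [(-0.11, 0.112, None), (-0.11, 0.125, [0.19, 2.14, 0.24]), (-0.078, 0.112, [0.26, 2.08, 0.22]), (-0.078, 0.125, [0.24, 2.07, 0.26]), (-0.044, 0.112, [0.31, 2.01, 0.25]), (-0.044, 0.125, [0.29, 2.0, 0.28])]
35 [(-0.11, 0.112, None), (-0.11, 0.125, None), (-0.078, 0.112, None), (-0.078, 0.125, None), (-0.044, 0.112, None), (-0.044, 0.125, [0.28, 2.03, 0.22])]
```

```bash
python3 - <<'E'
from h import *
env.movep(w([-.16,-.022,.225]),quat(30))
s=readout.state(); f=viewer.grab_frame("wrist"); print(s["time_s"],st(s["ee_pos"]))
import pickle; pickle.dump((s,f),open("pics/w1.pkl","wb"))
cv2.imwrite("pics/w1.png",cv2.resize(f["pixels"][:,:,::-1],(800,600),interpolation=cv2.INTER_CUBIC))
print("pred tip",wproj(f,w([0,0,.110]),s))
E
```

```text
2.7167 [-0.15989979 -0.02152139  0.22517887]
pred tip [277.34234232 241.2574827 ]
```

View pics/w1.png

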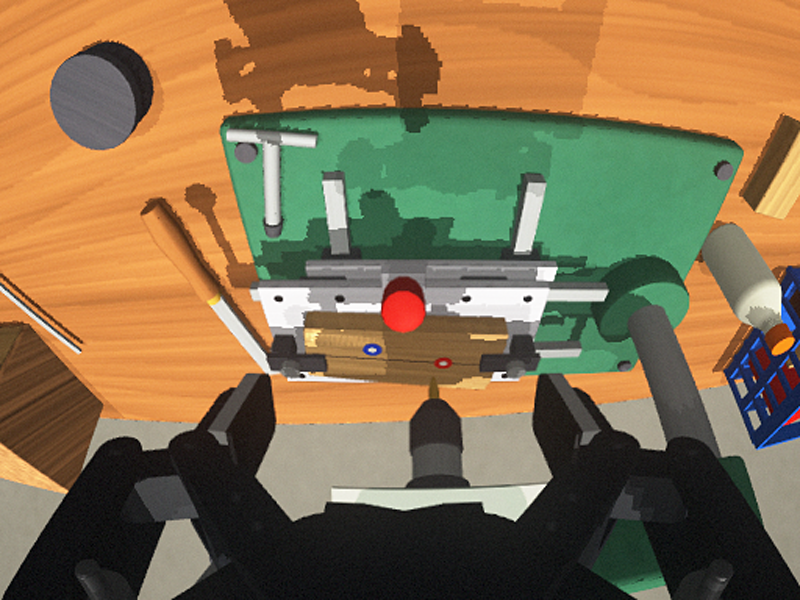

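The wrist view shows the red target at (444,363), blue at (372,350), the brass tip at about (434,377) and the grip's end at (403,305). The tip's predicted pixel matches the observed one.

```bash
cat >> h.py <<'E'
def onplane(f,px,s,z):
    o,d=ray(f,px,s); return st(o+d*(z-o[2])/d[2])
def marks(f,s,near=None,zs=.094):
    im=f["pixels"].astype(int); r,g,b=im[...,0],im[...,1],im[...,2]; out={}
    for nm,m in(("red",(r>90)&(r>2*g)&(r>1.8*b)),("blue",(b>70)&(b>1.5*r)&(b>1.3*g))):
        k,l,stt,ce=cv2.connectedComponentsWithStats(m.astype(np.uint8))
        for i in range(1,k):
            if stt[i,4]>=12:
                c=(stt[i,0]+(stt[i,2]-1)/2, stt[i,1]+(stt[i,3]-1)/2); p=onplane(f,c,s,zs)
                if abs(p[0])<.05 and abs(p[1])<.1: out.setdefault(nm,[]).append((stt[i,4],np.round(c,1).tolist(),p.round(4).tolist(),stt[i,2:4].tolist()))
    return out
E
python3 - <<'E'
from h import *
import pickle
s,f=pickle.load(open("pics/w1.pkl","rb"))
print(marks(f,s)); print("tip@.110",onplane(f,(277.6,241.3),s,.110))
# grip end: red blob
im=f["pixels"].astype(int); m=(im[...,0]>110)&(im[...,0]>2.2*im[...,1])&(im[...,0]>2.2*im[...,2]); m[:170]=0;m[225:]=0;m[:,:230]=0;m[:,290:]=0
ys,xs=np.nonzero(m); print(xs.min(),xs.max(),ys.min(),ys.max())
for p in([-.078,-.022],[-.078,-.03],[-.09,-.022]):
    print(p,wproj(f,w([*p,.112]),s))
top=[-.078-.024*.574,-.022,.112+.024*.819];print("topend",wproj(f,w(top),s))
x=slice(225,330);crop=f["pixels"][205:265,x,::-1]; cv2.imwrite("pics/c1.png",cv2.resize(crop,None,fx=7,fy=7,interpolation=cv2.INTER_NEAREST))
E
```

```text
{'red': [(np.int32(53), [283.5, 232.0], [0.0042, 0.0082, 0.094], [12, 7])], 'blue': [(np.int32(54), [237.5, 223.0], [-0.0139, -0.0458, 0.094], [12, 7])]}
tip@.110 [9.37039015e-05 3.02690303e-04 1.10000000e-01]
244 271 186 212
[-0.078, -0.022] [258.31956701 197.57671905]
[-0.078, -0.03] [249.84186265 197.57232737]
[-0.09, -0.022] [258.33288094 188.83781118]
topend [258.34801548 203.94291767]
```

View pics/c1.png

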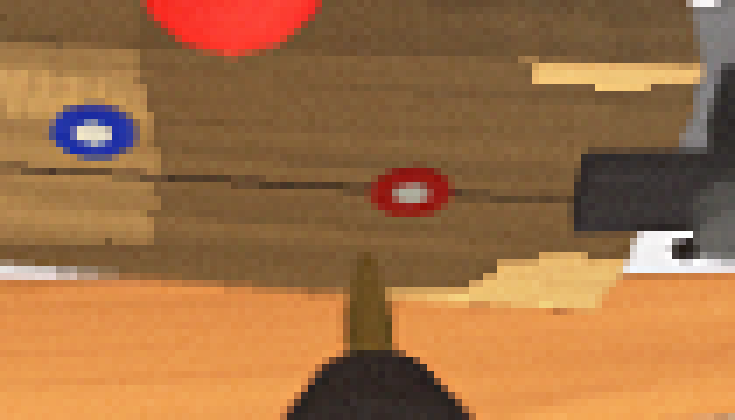

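Calibration is good: the tip is at the stand origin within 0.5 mm. Red is at (4.2, 8.2) mm and blue at (-13.9, -45.8) mm. Next I grasp the grip.

```bash
cat >> h.py <<'E'
TH=32
def tz(th): return np.array([np.sin(np.deg2rad(th)),0,-np.cos(np.deg2rad(th))])
def look(name,view=None):
    s=readout.state(); f=viewer.grab_frame("wrist")
    cv2.imwrite(f"pics/{name}.png",cv2.resize(f["pixels"][:,:,::-1],(800,600),interpolation=cv2.INTER_CUBIC))
    print(name,round(s["time_s"],1),"tcp",st(s["ee_pos"]).round(4),"F",(S.T@s["ft_force"]).round(1),"w",round(s["gripper_width"],3),marks(f,s)); return f,s
E
python3 - <<'E'
from h import *
T=np.array([-.0864,-.0225,.117])+.005*tz(TH)
env.movep(w(T-.09*tz(TH)),quat(TH))
hit=env.movel(w(T),v=.15,max_force=10); print(hit)
look("g0")
jaws.grab(30)
look("g1")
E
```

```text
False
g0 3.8 tcp [-0.0836 -0.0223  0.1137] F [-0.1  0.6  0.3] w 1.002 {'red': [(np.int32(3730), [259.5, 259.0], [-0.0459, -0.0222, 0.094], [58, 83]), (np.int32(91), [297.5, 287.5], [0.003, 0.0076, 0.094], [18, 8])], 'blue': [(np.int32(64), [225.0, 278.5], [-0.0148, -0.047, 0.094], [15, 8])]}
g1 4.4 tcp [-0.0835 -0.0225  0.1132] F [-2.2  0.1  4.5] w 0.298 {'red': [(np.int32(3724), [258.0, 260.5], [-0.0448, -0.0233, 0.094], [57, 82])]}
```

View pics/g1.png

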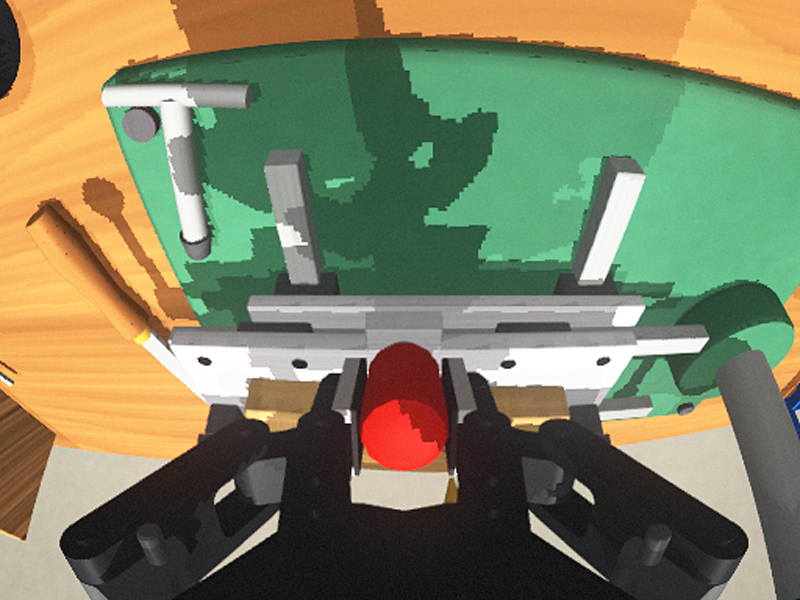

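Good grasp: the bar is between the pads at (403,430). I'll shift it, release, back off and check.

```bash
cat >> h.py <<'E'
def shift(dx,dy):
    p=st(readout.state()["ee_pos"]); 
    env.movel(w(p+[dx,dy,0]),v=.05); env.hold(.2); q=st(readout.state()["ee_pos"]); print("moved",(q-p).round(4))
def release(back=.09):
    jaws.open_jaws(); p=st(readout.state()["ee_pos"]); env.movel(w(p-back*tz(TH)),v=.2)
E
python3 - <<'E'
from h import *
shift(-.004,-.008); release()
env.hold(.2); f,s=look("r1"); print("tip",wproj(f,w([0,0,.110]),s))
x=slice(200,340);crop=f["pixels"][200:300,x,::-1]; cv2.imwrite("pics/c2.png",cv2.resize(crop,None,fx=5.5,fy=5.5,interpolation=cv2.INTER_NEAREST))
E
```

```text
moved [-0.004  -0.0081  0.    ]
r1 6.4 tcp [-0.1354 -0.0305  0.188 ] F [ 0.8 -0.1 -0.4] w 1.002 {'red': [(np.int32(62), [287.5, 240.5], [0.0007, -0.0005, 0.094], [14, 8])], 'blue': [(np.int32(71), [235.5, 231.5], [-0.0166, -0.0539, 0.094], [14, 8])]}
tip [288.9195347  253.42472085]
```

View pics/c2.png

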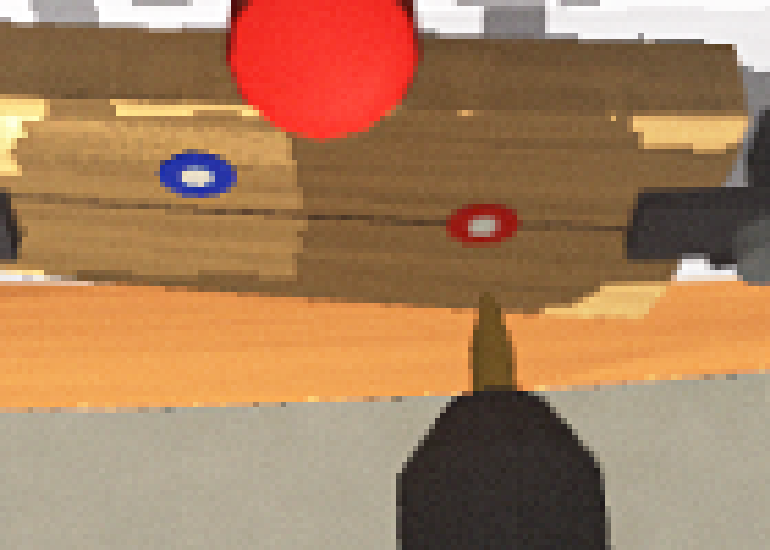

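```bash
python3 - <<'E'
from h import *
p=st(readout.state()["ee_pos"]); env.movel(w(p+.04*tz(TH)),v=.15); env.hold(.2)
f,s=look("r2"); t=wproj(f,w([0,0,.110]),s); print("tip",t, wproj(f,w([.001,0,.110]),s)-t, wproj(f,w([.001,0,.094]),s)-wproj(f,w([0,0,.094]),s))
u,v=int(t[0])-45,int(t[1])-40; print(u,v)
crop=f["pixels"][v:v+65,u:u+90,::-1]; cv2.imwrite("pics/c3.png",cv2.resize(crop,None,fx=8,fy=8,interpolation=cv2.INTER_NEAREST))
E
```

```text
r2 7.1 tcp [-0.114  -0.0305  0.1551] F [-0.1 -0.2  1.1] w 1.003 {'red': [(np.int32(79), [291.0, 257.5], [-0.0003, -0.0008, 0.094], [15, 8])], 'blue': [(np.int32(73), [232.0, 248.5], [-0.0174, -0.054, 0.094], [15, 8])]}
tip [292.81955232 273.16870253] [-0.11041923  0.46533776] [-0.10208914  0.50301222]
247 233
```

View pics/c3.png

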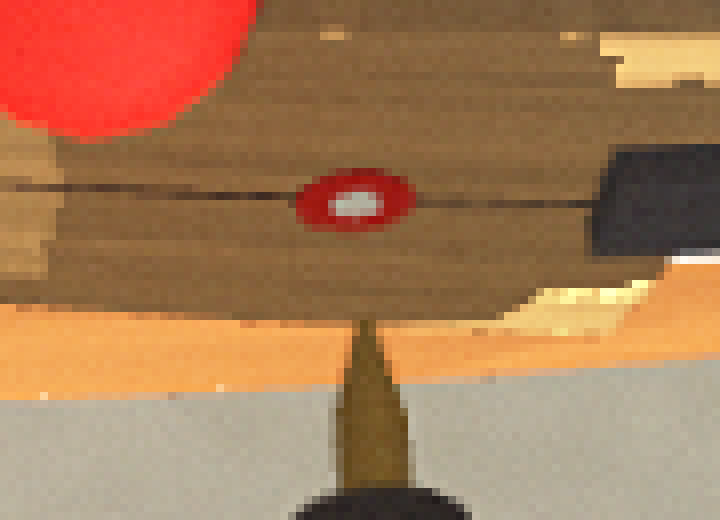

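The tip apex is at (365,318) in the crop, with the red centre at (356,201). Both views put red about 1.6 mm too far in +x and fine in y. I'll correct that, then press the lever with shut fingers.

```bash
cat >> h.py <<'E'
def ballpos(a):  # lever angle rad -> stand coords of ball
    e=np.deg2rad(40)-a; return np.array([-.12*np.cos(e),-.1278,.245+.12*np.sin(e)])
PT=10
def press():
    tip=lambda a,up=0: ballpos(a)+[0,0,.014+up]-.014*tz(PT)
    p=st(readout.state()["ee_pos"])
    env.movel(w(p+[-.06,0,.10]),v=.3)
    jaws.grab(30)
    env.movep(w(tip(0,.045)),quat(PT))
    print("down hit",env.movel(w(tip(0,.002)),v=.15,max_force=8))
    for a in (.2,.4,.6,.8):
        env.movel(w(tip(a)),v=.12)
    s=readout.state();print("F at .8",(S.T@s["ft_force"]).round(1),round(s["time_s"],1))
    h=env.movel(w(tip(.96)),v=.04,max_force=12)
    env.hold(.3); s=readout.state(); q=st(s["ee_pos"])
    print("stop",h,"F",(S.T@s["ft_force"]).round(1),"ball z est",(q[2]+.014*tz(PT)[2]-.014).round(4))
    for a in (.6,.3,0): env.movel(w(tip(a,.0)),v=.12)
    env.movel(w(tip(0,.045)),v=.2)
    print("t",readout.state()["time_s"])
E
python3 - <<'E'
from h import *
p=st(readout.state()["ee_pos"]); env.movel(w(p+.05*tz(TH)),v=.15,max_force=10)
jaws.grab(30); shift(-.0016,0); release(.05)
env.hold(.2); f,s=look("r3")
q=st(s["ee_pos"])
for a in(0,.4,.96):
  print(inverse_kinematics(w(ballpos(a)+[0,0,.03]),quat(PT)))
E
```

```text
moved [-0.0017 -0.     -0.    ]
r3 9.9 tcp [-0.1154 -0.0305  0.1546] F [-0.6  0.2 -0.5] w 0.999 {'red': [(np.int32(80), [291.5, 258.5], [-0.0014, -0.0004, 0.094], [16, 8])], 'blue': [(np.int32(76), [232.5, 249.5], [-0.0185, -0.0537, 0.094], [16, 8])]}
[-0.31364691  0.1406017   1.43832419  0.03675879  1.39200441 -1.78403956]
[-0.32358362  0.11329765  1.56942679  0.03941886  1.28865807 -1.79827852]
[-0.32413461  0.15214773  1.68697906  0.04191903  1.13240632 -1.8056445 ]
```

```bash
python3 - <<'E'
s=open("h.py").read()
s=s.replace("    env.movep(w(tip(0,.045)),quat(PT))\n","    env.movep(w([-.19,-.11,.385]),quat(PT)); env.movel(w(tip(0,.045)),v=.25)\n")
open("h.py","w").write(s)
E
python3 - <<'E'
from h import *
press()
f=viewer.grab_frame("side"); cv2.imwrite("pics/s2.png",cv2.resize(f["pixels"][150:320,170:340,::-1],(600,600),interpolation=cv2.INTER_CUBIC))
E
```

```text
down hit False
F at .8 [-1.7  0.1  2.3] 14.4
stop True F [-5.2 -0.4 12.2] ball z est 0.2205
t 16.8583
```

Ball at 0.2205 m with 12 N: the stop was reached. Next is blue.

```bash
python3 - <<'E'
from h import *
p=st(readout.state()["ee_pos"]); env.movel(w([-.19,-.11,.385]),v=.3)
jaws.open_jaws()
V=np.array([-.1154,-.0305,.1546])
env.movep(w(V-.10*tz(TH)),quat(TH)); env.movel(w(V),v=.25); env.hold(.2)
look("b0")
print(env.movel(w(V+.05*tz(TH)),v=.15,max_force=10))
jaws.grab(30); shift(.0174,.0538); release(.05)
env.hold(.2); f,s=look("b1")
t=wproj(f,w([0,0,.110]),s);print("tip",t)
u,v=int(t[0])-45,int(t[1])-40; print(u,v)
crop=f["pixels"][v:v+65,u:u+90,::-1]; cv2.imwrite("pics/c4.png",cv2.resize(crop,None,fx=8,fy=8,interpolation=cv2.INTER_NEAREST))
E
```

```text
b0 19.8 tcp [-0.1148 -0.0305  0.1566] F [ 0.4  0.5 -0.6] w 0.997 {'red': [(np.int32(80), [291.0, 255.5], [-0.0017, -0.0008, 0.094], [15, 8])], 'blue': [(np.int32(77), [232.5, 246.5], [-0.0186, -0.0537, 0.094], [16, 8])]}
False
moved [0.0175 0.0539 0.    ]
b1 23.6 tcp [-0.0979  0.0232  0.154 ] F [0.8 0.2 0.1] w 0.999 {'red': [(np.int32(1930), [258.5, 223.0], [-0.0427, 0.0227, 0.094], [44, 57]), (np.int32(70), [291.5, 259.0], [0.016, 0.0533, 0.094], [16, 7])], 'blue': [(np.int32(71), [232.5, 250.0], [-0.0011, 0.0001, 0.094], [16, 7])]}
tip [231.6559105  266.83147259]
186 226
```

View pics/c4.png

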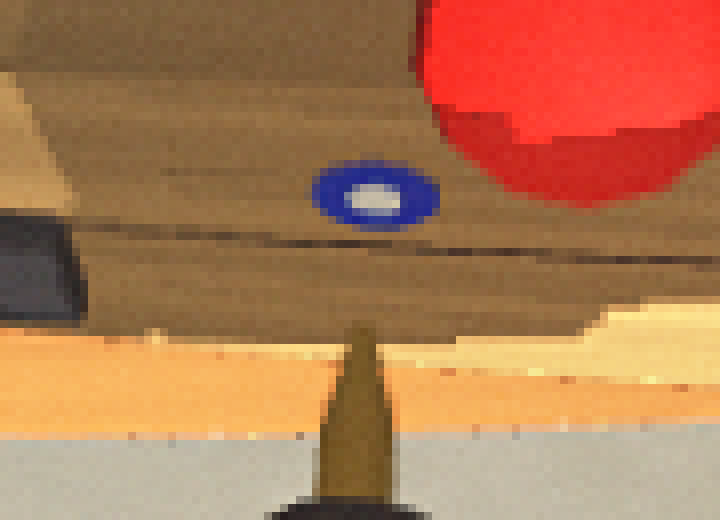

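The apex is at (362,320) in the crop and the blue centre at (376,196), so blue is about 1.5 mm too far in +x and 0.7 mm in +y. It needs a small correction, then the press.

```bash
python3 - <<'E'
from h import *
V=st(readout.state()["ee_pos"])
print(env.movel(w(V+.05*tz(TH)),v=.15,max_force=10))
jaws.grab(30); shift(-.0014,-.0007); release(.05)
env.hold(.2); f,s=look("b2")
m=marks(f,s)["blue"][0][2]
if abs(m[0]+.0022)<.0015 and abs(m[1]+.0006)<.0012:
    press()
    env.movel(w([-.19,-.11,.385]),v=.3); jaws.open_jaws()
    env.movep(w(np.array([-.135,.02,.19])-.05*tz(TH)),quat(TH)); env.hold(.2)
    f,s=look("b3"); t=wproj(f,w([0,0,.110]),s);print("tip",t)
    g=viewer.grab_frame("side")
    a=cv2.resize(f["pixels"][150:320,150:350,::-1],(800,300)[:1]+(680,))[:,:]; a=cv2.resize(a,(500,425))
    b=cv2.resize(g["pixels"][170:350,190:370,::-1],(300,425)); cv2.imwrite("pics/fin.png",np.hstack([a,b]))
E
```

```text
False
moved [-0.0015 -0.0006  0.    ]
b2 26.3 tcp [-0.0991  0.0225  0.1536] F [-0.1 -0.4 -0. ] w 0.999 {'red': [(np.int32(1942), [258.5, 223.5], [-0.0438, 0.022, 0.094], [44, 58]), (np.int32(76), [291.5, 259.5], [0.0151, 0.0525, 0.094], [16, 8])], 'blue': [(np.int32(80), [232.5, 250.5], [-0.0021, -0.0007, 0.094], [16, 8])]}
down hit True
F at .8 [-1.3  0.8  3.4] 30.8
stop True F [-5.9 -0.4 12.5] ball z est 0.2204
t 33.225
b3 35.5 tcp [-0.1601  0.0193  0.2339] F [ 0.2 -0.1  0.3] w 1.0 {'red': [(np.int32(550), [262.5, 194.5], [-0.0433, 0.0231, 0.094], [28, 26]), (np.int32(48), [286.0, 225.0], [0.0157, 0.053, 0.094], [11, 7])], 'blue': [(np.int32(47), [242.0, 217.0], [-0.0015, -0.001, 0.094], [11, 7])]}
tip [242.47543431 228.82241619]
```

View pics/fin.png

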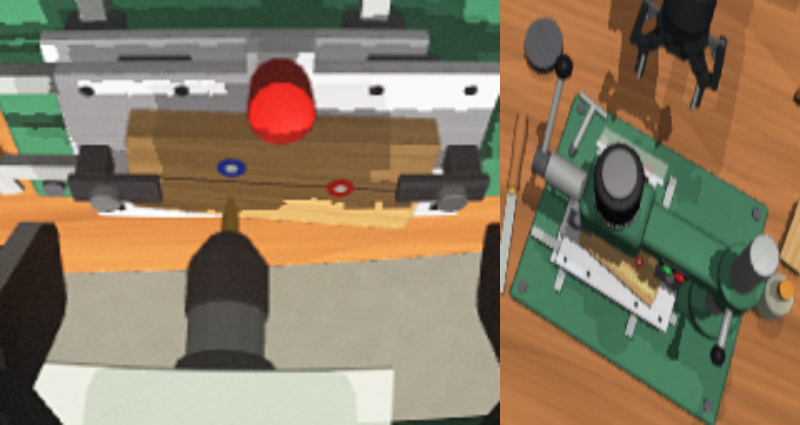

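The blue target at (231,168) lines up with the raised tip at (231,198), the lever ball is back up at (563,65), and the hand is clear.

```bash
python3 -c "
from h import *
print(workorder.hand_in(), readout.state()['time_s'])"
```

```text
the job is handed in; nothing more can be done
the job is handed in; nothing more can be done
```

I touched the point down on the red target and then on the blue one, and handed the job in at about 36 s of the 72 s allowed. The table stands with blue under the point, the lever is up and the gripper is clear of everything.

- **Lever:** both pulls reached the stop. The ball was at about 0.2205 m (nominal 0.221 m) with about 12 N on the fingers.
- **Accuracy:** my estimate is that each point landed within about 1 mm of the target centre; the white centre has a 3 mm radius. I corrected each target once (red by 1.6 mm, blue by about 1.5 mm) after a close look.
- **What disagreed:** the wrist views differed from each other by about 1 to 1.5 mm in where they put the tip along the stand's x. I used the tip and target from the same picture each time.
- **What I could not see:** I took no pictures while the point was down, so the landings themselves were not observed.
- **Tools:** I planned the moves to stay clear of the tools. The last pictures show the tin, chisel, chuck key and glue apparently undisturbed, but I did not measure their positions again.

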